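# Sweep the passed brass rings off the inspection deck into the parts bin

## Task

The three bright brass rings on the inspection deck have passed: with the fingers, sweep them along the deck and out through its mouth so that they drop into the blue bin docked there, sliding them only, never picking them up or tipping them over the rims. Leave the blackened reject ring, the plug gauge and the white lamp holder on the deck where they are.

Things in the scene. Friction and masses are not known exactly. Their poses are not given: they have to be found in the camera images.
- deck: fixed inspection deck: level grey sheet 250 (x) by 320 (y) mm, its face 60 mm above the bench. Origin: on the bench under the sheet's middle; x across, y along the deck, z up. A 3 mm thick rim stands 10 mm above the face round the +x, -x and +y edges; the -y end has a mouth, with a blue bin fixed below it. Rings start about 50 mm either side of the middle line, at y about -70 and 25 mm
- mouth (a point): middle of the mouth's edge, on the deck's face, 160 mm from the deck's origin along its -y; axes as the deck's. The mouth is a rimless gap 150 mm wide (deck x -75 to 75); beside it the rim runs at 45 degrees back to the side rims (x = +-122, y = -113), a funnel. Past the edge a ring tips and falls into the bin
- bin (a point): centre of the blue bin's inner floor, 4 mm above the bench, 57 mm beyond the mouth's edge along the deck's -y; axes as the deck's. Open bin 176 (deck x) by 110 (deck y) by 46 mm high, walls 4 mm, its rim 14 mm below the deck's upper face; its near wall touches the deck
- ring_a: bright brass ring lying flat on the deck, collar up: 38 mm across and 9 mm thick, with a 30 mm collar on top to 14 mm, 24 mm hole through, about 50 g. Origin: centre of its underside; z is its axis
- ring_b: bright brass ring, same as ring_a
- ring_c: bright brass ring, same as ring_a
- reject: blackened (dark brown to black) ring, otherwise the same as the brass rings; it stays on the deck where it lies
- gauge: steel plug gauge with a dark handle, standing upright at the back (+y) of the deck, 21 mm across, 40 mm high. Origin: centre of its underside, z up. Stays where it is
- holder: white ceramic lamp holder with two pins up, standing at the back (+y) of the deck, 34 mm across, 40 mm high. Origin: centre of its underside, z up. Stays where it is
Things that resemble listed ones, but are neither listed nor needed, are in the scene too. There is more than one size of the gauge; the job needs the middle-sized.

How it is judged:
By the outcome, as a careful person would: the job done as asked, in the order asked, and still so for the second after the job is handed in, with the robot touching nothing.
It also fails if it takes over 54 s, if anything falls off the work surface, if the arm or the gripper's body presses on something with over 40 N, if the wrist force passes 120 N, or if a joint passes its speed limit or range.

## Robot

A 6-joint arm with a two-finger parallel gripper is mounted at the origin on the work surface. World frame = base frame: x ahead of the robot, y to its left, z up, the work surface at z = 0. Lengths are in m, angles in degrees, forces in N, time in s.
With the tool pointing down it reaches from about 0.375 to 0.9 m from the base axis. Payload 3.1 kg.
Tool frame: the origin (TCP) lies on the centre line of the jaws, within the pads' length; the fingertips stand 25 mm ahead of it and the grasp point (between the pads) lies 6 mm ahead of it; y points along the fingers, x is the direction in which the jaws open and shut, and the axes are right-handed (so a half turn about y gives the same grasp; the last joint's range is limited). The gripper opens to 87 mm and grips with 3 to 60 N. Pads are 19 mm wide; open, the fingers measure 117 mm over their backs; the gripper's body (75 mm by 190 mm) begins 51 mm behind the grasp point.
Start: joints at [-79.441, 30.224, 82.088, -0, 67.689, -10.227], TCP at [0.222, -0.584, 0.248] pointing down, gripper open.
Joint ranges: [-176.69, 176.69], [-43.24, 126.21], [12.49, 139.97], [-82, 262], [0, 151.66], [-163.58, 163.58]. Speed limits (degrees/s): [159.86, 159.86, 180, 180, 180, 180].

## Interface

Orientations are given as a 3x3 rotation matrix whose columns are the frame's x, y, z axes.
In Python, from rig import * gives the robot as it stands.
- The arm moves only by the tool play_rows, never from a script. Its argument "commands" is a list of rows, each a list of 2 entries, a list of its own where there are three numbers: the shift along the world's x, y, z in m, then the turn, a rotation vector about the world's x, y, z in rad. A call has 1 to 10 rows; each row is the pose to reach, as a shift and turn from the pose commanded when the call began; what a row does not reach only later rows make up. A row lasts 1/8 s, in which the tool goes at most 62.5 mm and 10.7 degrees, less where a joint would pass 70% of its speed; a pose out of reach is approached as far as the arm can. A call with a gripper value outside its range is refused whole. "gripper" is the finger opening in m, from 0 to 0.087, set as the call begins (left out, the last holds). The fingers move at their own pace and stop on an object; the grip force is fixed at half the most. Time passes only in rows, so rows that repeat a pose let the fingers close. It gives the time, the measured TCP pose, the force and the opening at its end, in the units of the state.
- read_state(): the state, without advancing time (a new reading comes with each control period).
- capture(name): name is "side" or "top"; returns a dict with "frame" (384x512x3 uint8, red, green, blue), "depth" (384x512 float32, m along the optical axis (not along the pixel's ray), 0 where there is no reading), "mtx" (3x3 intrinsics, pixels), "cam_to_world" (4x4, takes a point from camera to world coordinates). Camera axes: x right, y down, z forward; pixel columns grow to the right and rows downward; lengths in m; the calibration is good to about 2 mm. A picture is of the moment at which its call begins.
- hand_in(): hands the job in, once; it reports no verdict.
The state is a dict: "time_s": time; "joint_positions": joint angles; "qvel": joint speeds; "tau": joint torques, N m; "position": TCP position; "tcp_rot": TCP orientation; "force": force on the tool from outside, world axes, zero at the start; "moment": the same for the moment, N m; "opening": opening from 0.0 (shut) to 1.0 (fully open).
Only numpy, scipy, OpenCV 4.12 (cv2) and the standard library are available. Lean on these libraries where they do the work, as an engineer would, in place of code of your own. Each camera call takes 0.05 s, during which the arm holds its last target. There are 200 camera calls.

## Working session

There is one attempt and no reset: what is moved stays moved. The work goes in short steps, Python scripts to look and compute and a tool call to move; the robot and the scene stay as the last step left them, time stands still between calls to the robot, and variables do not carry over. Pictures are saved under pics/ and viewed, about 8 in all and at most 12, crops included, and the job is handed in when it is done.

Besides the shell and the picture viewer there is one more tool, called after "Emit:" as a command line: name --argument value ..., lists and objects as JSON in quotes. play_rows: Moves the arm, as the interface text tells. Its arguments: {"type":"object","properties":{"commands":{"type":"array"},"gripper":{"type":"number"}},"required":["commands"]}

```bash
mkdir -p pics
python3 - <<'E'
from rig import *
import cv2,numpy as np
for n in("top","side"):
    c=capture(n); cv2.imwrite(f"pics/{n}0.png",cv2.resize(c["frame"][:,:,::-1],(768,576)))
    np.savez(f"{n}0.npz",**c); print(n,c["mtx"].tolist(),np.round(c["cam_to_world"],4).tolist())
s=read_state(); print({k:np.round(v,3).tolist() for k,v in s.items()})
E
```

```text
top [[422.117410113553, 0.0, 259.3059282258213], [0.0, 422.117410113553, 189.56725638871478], [0.0, 0.0, 1.0]] [[-0.0078, -0.9869, 0.1612, 0.3975], [-0.9999, 0.0058, -0.0127, 0.0427], [0.0116, -0.1613, -0.9868, 0.8089], [0.0, 0.0, 0.0, 1.0]]
side [[376.8647445936931, 0.0, 255.0171065178143], [0.0, 376.8647445936931, 194.98409710789835], [0.0, 0.0, 1.0]] [[-0.9989, -0.0339, 0.0333, 0.4699], [-0.0458, 0.5007, -0.8644, 0.6878], [0.0127, -0.865, -0.5017, 0.4561], [0.0, 0.0, 0.0, 1.0]]
{'time_s': 0.1, 'joint_positions': [-79.442, 30.273, 82.149, -0.0, 67.689, -10.227], 'qvel': [0.016, -0.177, -0.204, 0.084, 0.041, -0.009], 'tau': [-0.001, -44.099, -17.715, 0.063, 0.053, -0.0], 'position': [0.222, -0.584, 0.247], 'tcp_rot': [[0.355, -0.0, 0.935], [-0.935, 0.002, 0.355], [-0.002, -1.0, 0.0]], 'force': [0.154, 0.321, -0.505], 'moment': [0.04, -0.024, -0.018], 'opening': 0.996}
```

View pics/top0.png

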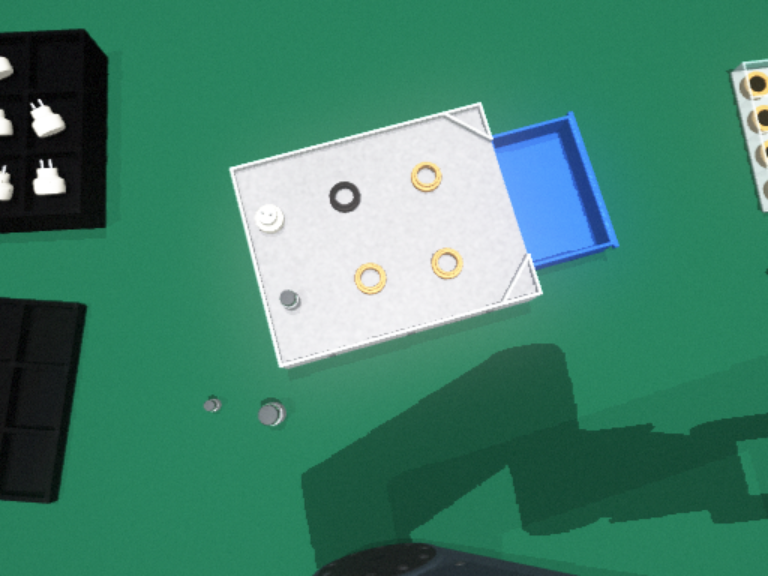

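View pics/side0.png

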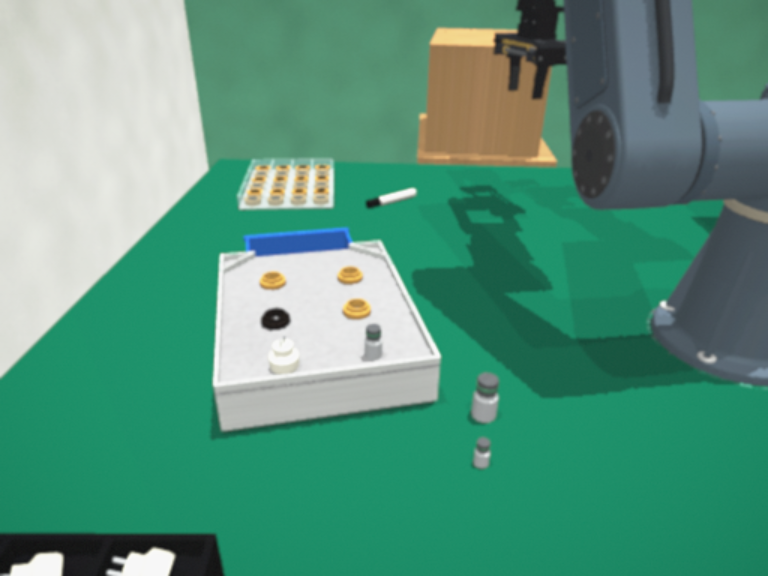

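The top view (768 px wide) shows brass rings at (426,177), (447,263) and (370,278), with the reject at (345,196). The holder is at (268,217) and the gauge at (289,299). The mouth and blue bin are on the right, and the deck corners are at (231,168), (481,104), (541,293) and (281,366). The side view agrees with this. Next I measure positions.

```bash
cat > h.py <<'E'
import cv2,numpy as np
def ray(c,uv,z):
    K,T=c["mtx"],c["cam_to_world"]; d=T[:3,:3]@np.linalg.solve(K,[uv[0],uv[1],1.]); o=T[:3,3]
    return (o+d*(z-o[2])/d[2])
def blobs(c,m,amin=40):
    n,_,st,ce=cv2.connectedComponentsWithStats(m.astype(np.uint8),connectivity=8)
    return [(ce[i],st[i]) for i in range(1,n) if st[i,4]>=amin]
def brass(c):
    h=cv2.cvtColor(c["frame"],cv2.COLOR_RGB2HSV); return (h[...,0]>10)&(h[...,0]<32)&(h[...,1]>90)&(h[...,2]>90)
def dark(c):
    h=cv2.cvtColor(c["frame"],cv2.COLOR_RGB2HSV); return h[...,2]<70
def centre(c,m,box,z):
    # centre of the outer contour (min enclosing ellipse) in a box
    mm=np.zeros(m.shape,np.uint8);x0,y0,x1,y1=box;mm[y0:y1,x0:x1]=m[y0:y1,x0:x1]
    k=max(cv2.findContours(mm,cv2.RETR_EXTERNAL,cv2.CHAIN_APPROX_NONE)[0],key=cv2.contourArea)
    (u,v),r=cv2.minEnclosingCircle(k); return np.array(cv2.fitEllipse(k)[0]),r
E
python3 - <<'E'
from h import *
for n in("top","side"):
    c=dict(np.load(f"{n}0.npz")); f=c["mtx"][0,0]
    if n=="top":
        g=c["frame"]; h=cv2.cvtColor(g,cv2.COLOR_RGB2HSV)
        m=((h[...,1]<60)&(h[...,2]>110)).astype(np.uint8); m=cv2.morphologyEx(m,cv2.MORPH_CLOSE,np.ones((9,9)))
        m[:, :150]=0; m[:,370:]=0;m[250:]=0
        k=max(cv2.findContours(m,cv2.RETR_EXTERNAL,cv2.CHAIN_APPROX_NONE)[0],key=cv2.contourArea)
        P=np.array([ray(c,p+0.0,.07)[:2] for p in k[:,0].astype(float)])
        (ce,wh,a)=cv2.minAreaRect((P*1000).astype(np.float32)); print("deck",ce,wh,a)
        print(cv2.boxPoints((ce,wh,a)))
        # long-axis direction toward mouth
        bx=cv2.boxPoints((ce,wh,a)); e=bx[1]-bx[0]; e2=bx[2]-bx[1]
        L=e if np.hypot(*e)>np.hypot(*e2) else e2; L/=np.hypot(*L); yd=L if L[1]>0 else -L; xd=np.array([yd[1],-yd[0]])
        print("yd",yd,"xd",xd); ce=np.array(ce)
    for nm,mk in(("brass",brass(c)),("dark",dark(c))):
        for p,s in blobs(c,mk,60 if n=="top" else 30):
            w=ray(c,p,.0685)[:2]*1000
            q=np.array([xd@(w-ce),yd@(w-ce)])
            if abs(q[0])<125 and abs(q[1])<160:
                x,y,ww,hh=s[:4]; e1=ray(c,(x,y+hh/2),.0685);e2=ray(c,(x+ww,y+hh/2),.0685)
                print(n,nm,"world",w.round(1),"deck",q.round(1),"width mm",1e3*np.hypot(*(e1-e2)[:2]).round(4),"z depth",(lambda d:[(c["cam_to_world"]@np.append(np.linalg.solve(c["mtx"],[p[0],y+hh*.12,1])*d[int(y+hh*.12),int(p[0])],1))[2]])(c["depth"]))
E
```

```text
deck (583.2398071289062, 39.027435302734375) (254.88523864746094, 321.7684020996094) 15.233246803283691
[[ 418.00284  160.7734 ]
 [ 502.54715 -149.68939]
 [ 748.4768   -82.71854]
 [ 663.9325   227.74426]]
yd [-0.262749    0.96486425] xd [0.96486425 0.262749  ]
top brass world [652.3 -11.8] deck [ 53.3 -67.2] width mm 36.6 z depth [np.float64(0.07248394105998246)]
top brass world [544.4 -34. ] deck [-56.7 -60.3] width mm 35.8 z depth [np.float64(0.07236023454914564)]
top brass world [526.6  56.9] deck [-50.   32.1] width mm 35.6 z depth [np.float64(0.07352682175937908)]
side brass world [545.8 -28.2] deck [-53.8 -55. ] width mm 36.7 z depth [np.float64(0.06867084957491215)]
side brass world [653.5  -4.6] deck [ 56.3 -60.6] width mm 35.8 z depth [np.float64(0.06987263671869565)]
side brass world [527.9  63.4] deck [-47.  38.] width mm 35.1 z depth [np.float64(0.07029403075612889)]
side dark world [628.3  95.1] deck [58.2 42.3] width mm 33.9 z depth [np.float64(0.06898215233750166)]
```

Emit:
play_rows --commands '[[[0.03,0.045,0],[0,0,0.13]],[[0.07,0.1,0],[0,0,0.28]],[[0.11,0.16,0],[0,0,0.43]],[[0.15,0.22,0],[0,0,0.58]],[[0.19,0.28,0],[0,0,0.73]],[[0.23,0.34,0],[0,0,0.88]],[[0.27,0.4,0],[0,0,1.03]],[[0.31,0.455,0],[0,0,1.18]],[[0.34,0.5,0],[0,0,1.3]],[[0.37,0.54,0],[0,0,1.42]]]' --gripper 0.024

```text
time_s: 1.35
position: [0.5704, -0.0733, 0.2473]
tcp_rot: [[0.977, -0.001, -0.214], [0.214, -0.0, 0.977], [-0.001, -1.0, 0.0]]
force: [0.2, 0.3, 0.5]
opening: 0.276
```

Emit:
play_rows --commands '[[[0.025,0.035,0],[0,0,0.03]],[[0.051,0.07,0],[0,0,0.053]],[[0.051,0.07,-0.03],[0,0,0.053]],[[0.051,0.07,-0.07],[0,0,0.053]],[[0.051,0.07,-0.11],[0,0,0.053]],[[0.051,0.07,-0.13],[0,0,0.053]],[[0.051,0.07,-0.13],[0,0,0.053]],[[0.051,0.07,-0.13],[0,0,0.053]]]'

```text
time_s: 2.35
position: [0.6212, -0.0054, 0.1182]
tcp_rot: [[0.965, 0.001, -0.262], [0.262, -0.0, 0.965], [0.001, -1.0, -0.001]]
force: [0.9, 0.0, 0.8]
opening: 0.278
```

Run:
```python
from rig import *
from h import *
c=capture("top"); d=capture("side")
a=cv2.resize(c["frame"][50:250,140:420,::-1],None,fx=2.7,fy=2.7); b=cv2.resize(d["frame"][140:280,130:310,::-1],(756,588))
cv2.imwrite("pics/t1.png",a); cv2.imwrite("pics/s1.png",b)
s=read_state(); print(s["position"],s["tcp_rot"],s["force"])
```

```text
[ 0.62153498 -0.00542671  0.11888457] [[ 9.65087336e-01  2.47994362e-03 -2.61916557e-01]
 [ 2.61918503e-01 -4.89696188e-04  9.65089870e-01]
 [ 2.26510893e-03 -9.99996805e-01 -1.12214271e-03]] [ 0.5221099  -0.4494459   0.88886962]
```

View pics/s1.png

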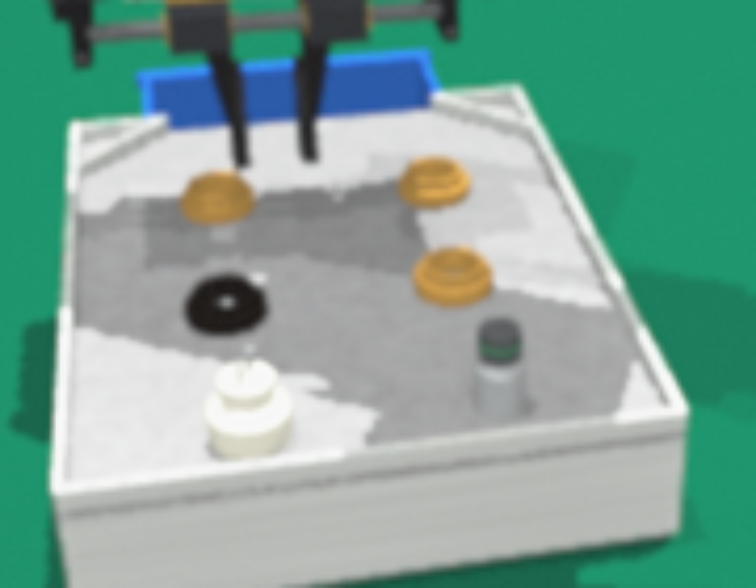

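The crop shows the fingers at (240,160) and (308,158), short of the far ring at (218,195), with a tip gap of about 25 mm. The base of each call is evidently the reached pose, so I'll shift to behind the far ring and go down.

Emit:
play_rows --commands '[[[0.01,0.015,0],[0,0,0]],[[0.021,0.031,0],[0,0,0]],[[0.021,0.031,0],[0,0,0]],[[0.021,0.031,-0.015],[0,0,0]],[[0.021,0.031,-0.025],[0,0,0]],[[0.021,0.031,-0.0295],[0,0,0]],[[0.021,0.031,-0.0295],[0,0,0]],[[0.021,0.031,-0.0295],[0,0,0]]]'

```text
time_s: 3.45
position: [0.6419, 0.0255, 0.0882]
tcp_rot: [[0.965, 0.0, -0.262], [0.262, -0.0, 0.965], [0.0, -1.0, -0.0]]
force: [1.5, -0.1, -0.5]
opening: 0.275
```

Run:
```python
from rig import *
from h import *
d=capture("side")
b=cv2.resize(d["frame"][140:280,130:310,::-1],(756,588))
cv2.imwrite("pics/s2.png",b)
s=read_state(); print(s["position"],s["force"],s["opening"])
```

```text
[0.64191463 0.02556519 0.08836359] [-0.36386056 -0.27674709 -0.10248475] 0.2736616200357209
```

View pics/s2.png

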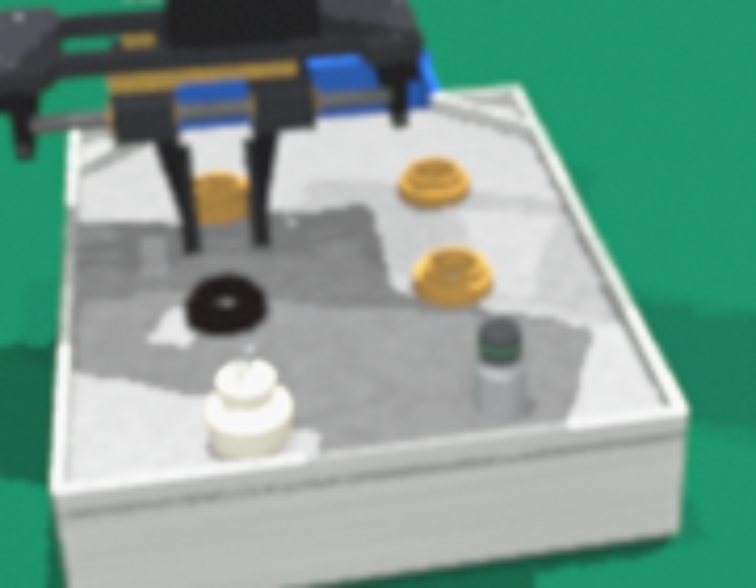

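The fingers stand behind the far ring at (190,250) and (262,243), clear of the reject. Now I push, drifting slightly towards the middle line.

Emit:
play_rows --commands '[[[0.002,-0.012,0],[0,0,0]],[[0.004,-0.026,0],[0,0,0]],[[0.007,-0.04,0],[0,0,0]],[[0.009,-0.055,0],[0,0,0]],[[0.011,-0.07,0],[0,0,0]],[[0.0135,-0.085,0],[0,0,0]],[[0.016,-0.1,0],[0,0,0]],[[0.018,-0.114,0],[0,0,0]],[[0.02,-0.127,0],[0,0,0]],[[0.022,-0.139,0],[0,0,0]]]'

```text
time_s: 4.75
position: [0.6638, -0.1143, 0.0879]
tcp_rot: [[0.965, -0.0, -0.262], [0.262, -0.0, 0.965], [-0.0, -1.0, -0.0]]
force: [0.8, -0.1, 0.9]
opening: 0.278
```

Emit:
play_rows --commands '[[[0,0,0],[0,0,0]],[[0,0,0.01],[0,0,0]],[[0,0,0.04],[0,0,0]],[[0,0,0.06],[0,0,0]],[[0,0,0.06],[0,0,0]]]'

```text
time_s: 5.38
position: [0.6651, -0.1133, 0.1507]
tcp_rot: [[0.965, 0.005, -0.262], [0.263, -0.002, 0.965], [0.004, -1.0, -0.003]]
force: [-0.1, 0.4, 0.2]
opening: 0.278
```

Run:
```python
from rig import *
from h import *
c=capture("top")
cv2.imwrite("pics/t3.png",cv2.resize(c["frame"][50:250,140:420,::-1],None,fx=2.7,fy=2.7))
s=read_state(); print(s["position"],s["force"],s["opening"])
ce=np.array([583.2,39.]);yd=np.array([-.2627,.9649]);xd=np.array([.9649,.2627])
for nm,m in(("brass",brass(c)),("dark",dark(c))):
  for p,st in blobs(c,m,40):
    w=ray(c,p,.0685)[:2]*1000;q=[xd@(w-ce),yd@(w-ce)]
    if abs(q[0])<125 and -270<q[1]<160: print(nm,w.round(1),np.round(q,1),st[4])
```

```text
[ 0.66405594 -0.11299922  0.14913739] [ 0.31691198 -0.2634794  -0.22211818] 0.27886078412674276
dark [480.9  33.2] [-100.3   21.3] 3075
```

View pics/t3.png

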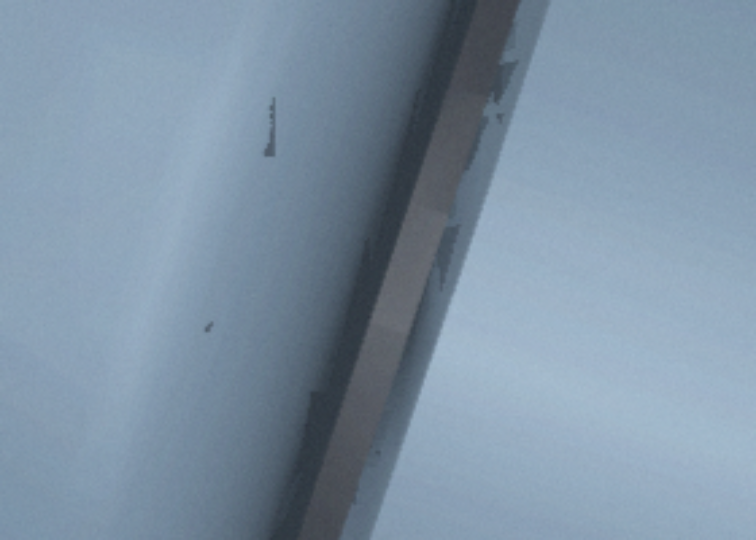

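The arm blocks the top view here, so I'll check with the side camera. First I move behind the near front ring, landing at about (0.535, 0.003).

Emit:
play_rows --commands '[[[-0.025,0.022,0],[0,0,0]],[[-0.06,0.054,0],[0,0,0]],[[-0.095,0.086,0],[0,0,0]],[[-0.12,0.108,0],[0,0,0]],[[-0.129,0.116,0],[0,0,0]],[[-0.129,0.116,0],[0,0,0]],[[-0.129,0.116,-0.02],[0,0,0]],[[-0.129,0.116,-0.03],[0,0,0]],[[-0.129,0.116,-0.03],[0,0,0]]]'

```text
time_s: 6.55
position: [0.535, 0.0021, 0.1171]
tcp_rot: [[0.965, -0.001, -0.261], [0.261, 0.0, 0.965], [-0.001, -1.0, 0.0]]
force: [-0.0, -1.0, 0.1]
opening: 0.276
```

```bash
cat >> h.py <<'E'
def look(name):
    from rig import capture,read_state
    d=capture("side"); cv2.imwrite(f"pics/{name}.png",cv2.resize(d["frame"][110:280,110:310,::-1],(700,595)))
    s=read_state(); print(s["time_s"],s["position"].round(4) if hasattr(s["position"],"round") else s["position"],s["opening"])
    ce=np.array([583.2,39.]);yd=np.array([-.2627,.9649]);xd=np.array([.9649,.2627])
    for nm,m in(("brass",brass(d)),("dark",dark(d))):
      for p,st in blobs(d,m,20):
        w=ray(d,p,.0685)[:2]*1000-[1,6.5];q=[xd@(w-ce),yd@(w-ce)]
        if abs(q[0])<125 and -290<q[1]<160: print(nm,w.round(1),np.round(q,1),st[4])
E
python3 -c "from h import *;look('s4')"
```

```text
6.6 [0.5352 0.0022 0.1177] 0.2750267650288988
brass [543.4 -32. ] [-57.  -58.1] 138
brass [527.1  56.7] [-49.5  31.8] 210
dark [ 516.7 -188. ] [-123.8 -201.5] 311
dark [ 578.3 -166.8] [ -58.8 -197.3] 246
dark [626.6  87.9] [54.8 35.8] 184
```

View pics/s4.png

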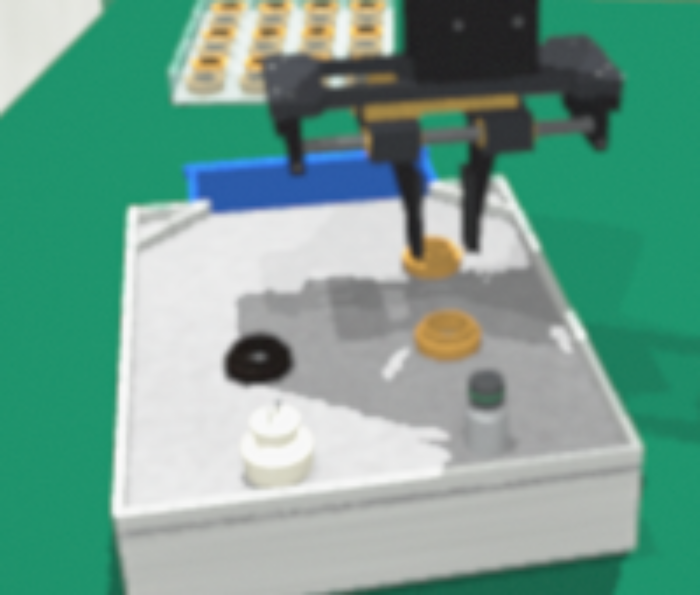

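The far ring has left the deck. The fingers at (416,255) and (472,248) hover behind the near front ring at (432,258). I'll lower and push.

Emit:
play_rows --commands '[[[0,0,-0.015],[0,0,0]],[[0,0,-0.025],[0,0,0]],[[0,0,-0.029],[0,0,0]],[[0,0,-0.029],[0,0,0]],[[0,0,-0.029],[0,0,0]]]'

```text
time_s: 7.22
position: [0.5349, 0.0027, 0.0892]
tcp_rot: [[0.965, 0.001, -0.262], [0.262, -0.0, 0.965], [0.0, -1.0, -0.0]]
force: [0.2, -0.2, -0.9]
opening: 0.275
```

Emit:
play_rows --commands '[[[0.005,-0.012,0],[0,0,0]],[[0.01,-0.025,0],[0,0,0]],[[0.016,-0.039,0],[0,0,0]],[[0.022,-0.053,0],[0,0,0]],[[0.028,-0.068,0],[0,0,0]],[[0.034,-0.083,0],[0,0,0]],[[0.04,-0.098,0],[0,0,0]],[[0.046,-0.112,0],[0,0,0]],[[0.051,-0.124,0],[0,0,0]],[[0.055,-0.135,0],[0,0,0]]]'

```text
time_s: 8.48
position: [0.5901, -0.1332, 0.089]
tcp_rot: [[0.965, 0.0, -0.262], [0.262, -0.0, 0.965], [0.0, -1.0, -0.0]]
force: [-0.1, 0.4, 0.6]
opening: 0.275
```

Emit:
play_rows --commands '[[[0,0,0],[0,0,0]],[[0,0,0.01],[0,0,0]],[[0,0,0.04],[0,0,0]],[[0,0,0.06],[0,0,0]],[[0,0,0.06],[0,0,0]]]'

```text
time_s: 9.1
position: [0.5907, -0.1321, 0.1513]
tcp_rot: [[0.965, 0.004, -0.263], [0.263, -0.002, 0.965], [0.003, -1.0, -0.003]]
force: [-0.5, -0.0, -0.7]
opening: 0.278
```

```bash
python3 -c "from h import *;look('s5')"
```

```text
9.15 [ 0.5899 -0.1318  0.15  ] 0.2736816859073045
brass [526.9  56.5] [-49.8  31.7] 206
dark [627.2  88.9] [55.6 36.6] 165
```

Two rings are gone. Next is the rear ring at (0.527, 0.057), landing at about (0.517, 0.092).

Emit:
play_rows --commands '[[[-0.01,0.03,0],[0,0,0]],[[-0.023,0.07,0],[0,0,0]],[[-0.037,0.115,0],[0,0,0]],[[-0.052,0.16,0],[0,0,0]],[[-0.065,0.2,0],[0,0,0]],[[-0.073,0.224,0],[0,0,0]],[[-0.073,0.224,0],[0,0,0]],[[-0.073,0.224,-0.02],[0,0,0]],[[-0.073,0.224,-0.03],[0,0,0]],[[-0.073,0.224,-0.03],[0,0,0]]]'

```text
time_s: 10.4
position: [0.5162, 0.091, 0.118]
tcp_rot: [[0.965, -0.002, -0.261], [0.261, -0.0, 0.965], [-0.002, -1.0, 0.001]]
force: [-0.0, 0.4, -1.3]
opening: 0.282
```

```bash
python3 -c "from h import *;look('s6')"
```

```text
10.45 [0.5166 0.0911 0.1186] 0.2782749745858855
brass [ 588.1 -208.1] [ -60.2 -239.8] 39
brass [ 537.8 -155.6] [ -94.9 -175.9] 216
brass [525.2  59.3] [-50.6  34.9] 175
dark [492.3 -73.8] [-117.4  -84.9] 384
dark [554.3 -54.4] [-52.5 -82.5] 294
dark [626.7  89. ] [55.1 36.8] 173
```

View pics/s6.png

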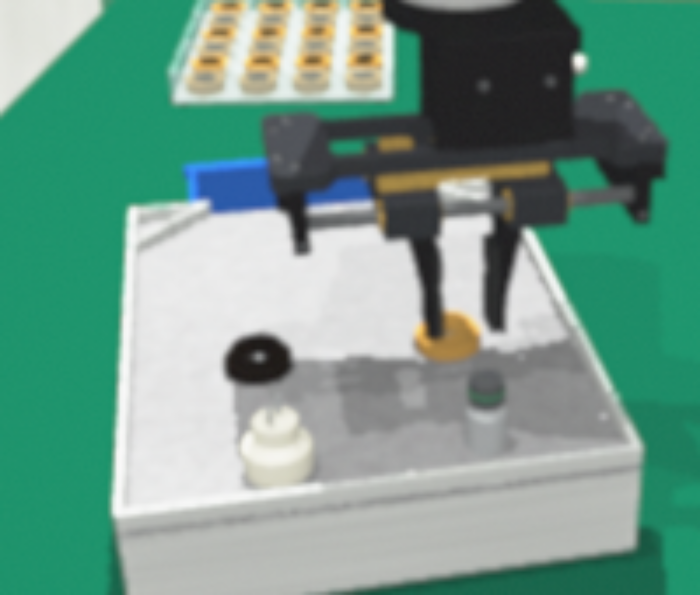

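The fingers hover behind the last ring (447,337) and clear of the gauge (487,410). I'll lower, then push in two stretches.

Emit:
play_rows --commands '[[[0,0,-0.015],[0,0,0]],[[0,0,-0.025],[0,0,0]],[[0,0,-0.0295],[0,0,0]],[[0,0,-0.0295],[0,0,0]],[[0,0,-0.0295],[0,0,0]]]'

```text
time_s: 11.08
position: [0.5168, 0.0918, 0.0897]
tcp_rot: [[0.965, 0.0, -0.262], [0.262, -0.0, 0.965], [0.0, -1.0, -0.0]]
force: [-0.3, 0.1, 0.6]
opening: 0.278
```

Emit:
play_rows --commands '[[[0.005,-0.01,0],[0,0,0]],[[0.01,-0.021,0],[0,0,0]],[[0.016,-0.033,0],[0,0,0]],[[0.022,-0.046,0],[0,0,0]],[[0.029,-0.06,0],[0,0,0]],[[0.036,-0.074,0],[0,0,0]],[[0.043,-0.088,0],[0,0,0]],[[0.048,-0.098,0],[0,0,0]],[[0.05,-0.102,0],[0,0,0]]]'

```text
time_s: 12.2
position: [0.5671, -0.0111, 0.0895]
tcp_rot: [[0.965, 0.0, -0.261], [0.261, -0.0, 0.965], [0.0, -1.0, -0.0]]
force: [-0.5, 0.8, 1.4]
opening: 0.274
```

```bash
python3 -c "from h import *;look('s7')"
```

```text
12.25 [ 0.5672 -0.0112  0.0895] 0.27816115903411986
brass [ 597.1 -209.3] [ -51.8 -243.3] 166
brass [570.1 -31.6] [-31.2 -64.6] 126
dark [ 550.4 -126.3] [ -75.1 -150.9] 269
dark [ 606.8 -109.8] [ -16.4 -149.8] 215
dark [627.   87.6] [55.  35.4] 186
```

View pics/s7.png

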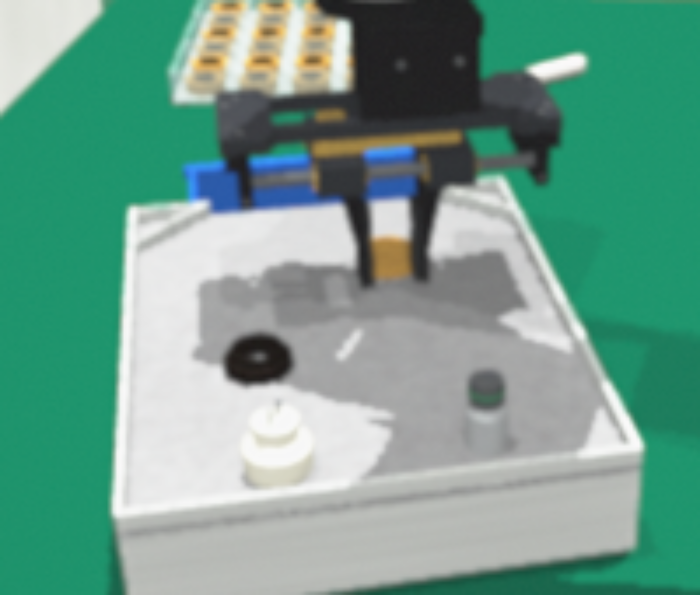

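The last ring sits between the fingers at (392,258) and is sliding well. I'll finish the push.

Emit:
play_rows --commands '[[[0.006,-0.011,0],[0,0,0]],[[0.013,-0.024,0],[0,0,0]],[[0.02,-0.038,0],[0,0,0]],[[0.027,-0.052,0],[0,0,0]],[[0.034,-0.066,0],[0,0,0]],[[0.041,-0.08,0],[0,0,0]],[[0.048,-0.093,0],[0,0,0]],[[0.054,-0.104,0],[0,0,0]],[[0.058,-0.112,0],[0,0,0]],[[0.058,-0.112,0],[0,0,0]]]'

```text
time_s: 13.5
position: [0.625, -0.1229, 0.0895]
tcp_rot: [[0.965, 0.0, -0.261], [0.261, -0.0, 0.965], [0.0, -1.0, -0.0]]
force: [-0.6, 0.1, 0.1]
opening: 0.277
```

Emit:
play_rows --commands '[[[0,0,0.01],[0,0,0]],[[0,0,0.04],[0,0,0]],[[0,0,0.08],[0,0,0]],[[0,0,0.12],[0,0,0]],[[-0.01,-0.04,0.14],[0,0,0]],[[-0.03,-0.09,0.14],[0,0,0]],[[-0.06,-0.14,0.14],[0,0,0]],[[-0.09,-0.19,0.14],[0,0,0]],[[-0.12,-0.24,0.14],[0,0,0]],[[-0.15,-0.28,0.14],[0,0,0]]]'

```text
time_s: 14.75
position: [0.4736, -0.4036, 0.2304]
tcp_rot: [[0.965, 0.001, -0.262], [0.262, -0.001, 0.965], [0.0, -1.0, -0.001]]
force: [0.5, -0.4, 0.5]
opening: 0.281
```

Emit:
play_rows --commands '[[[-0.02,-0.03,0],[0,0,0]],[[-0.05,-0.06,0],[0,0,0]],[[-0.08,-0.09,0],[0,0,0]],[[-0.11,-0.11,0],[0,0,0]],[[-0.13,-0.13,0],[0,0,0]],[[-0.15,-0.14,0],[0,0,0]],[[-0.15,-0.14,0],[0,0,0]]]'

```text
time_s: 15.62
position: [0.3236, -0.5423, 0.2298]
tcp_rot: [[0.966, -0.0, -0.26], [0.26, 0.0, 0.966], [0.0, -1.0, 0.0]]
force: [1.1, -0.6, 0.8]
opening: 0.275
```

Run:
```python
from h import *
look('s8')
from rig import capture
c=capture("top"); cv2.imwrite("pics/t8.png",cv2.resize(c["frame"][50:250,140:420,::-1],None,fx=2.7,fy=2.7))
```

```text
15.675 [ 0.3245 -0.5417  0.2298] 0.2735361139772611
dark [627.2  88.7] [55.6 36.4] 166
```

View pics/t8.png

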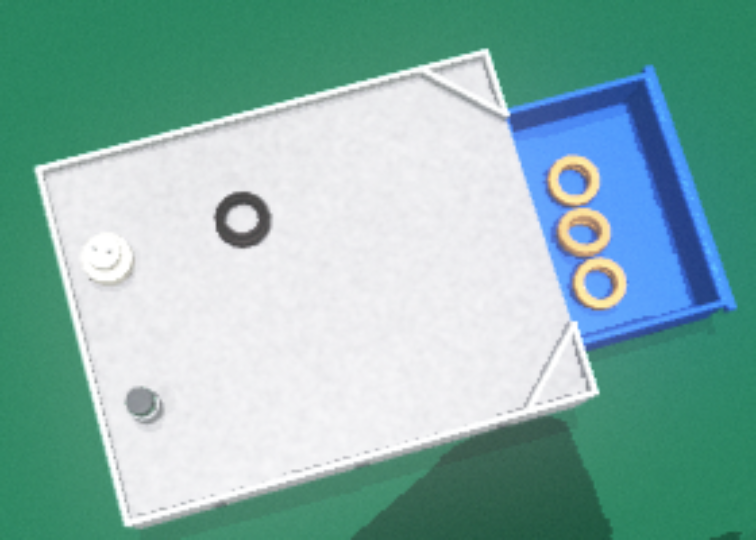

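All three brass rings lie in the bin, at (574,180), (584,232) and (600,283). The reject (242,219), holder (106,258) and gauge (143,403) are where they were, and the arm is clear.

```bash
python3 -c "
from rig import *
print(hand_in())"
```

```text
the job is handed in; nothing more can be done
None
```

All three bright brass rings are in the blue bin, and I handed the job in at about 15.7 s of the 54 s allowed. I swept each one separately, sliding it between half-open fingers held about 4 mm above the deck and out through the mouth.

- **Rings:** the last top view shows all three inside the bin, and the side camera finds no brass left on the deck.
- **Left on the deck:** the reject stayed within about 1 mm of where it started. The holder and gauge look unmoved in the picture; I did not measure them.
- **Arm and force:** the arm is parked clear of everything, and the wrist force was below about 2 N at the end of every move.
- **What disagreed:** on ring positions, the side camera read about 6 mm further along y than the top camera, because the ring collars bias the centre. I used the top camera's values, and every sweep worked. One mid-job top picture was useless because the arm blocked it, so I checked from the side instead.

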